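Roll a sample jar up the loading gutter into the reader and start it

TASK

With a fingertip, gently nudge the amber jar that lies in the sloped gutter up the slope, over the crest and into the pocket against the red stop, so that it cannot roll back. Once it lies still there, press the green button on the reader fully down and let it come back up. Do not grip or lift the jar, and leave everything else on the bench where it stands.

Things in the scene. Friction and masses are not known exactly. Their poses are not given: they have to be found in the camera images.
- jar: jar to load: sealed smooth, slippery amber cylinder with paper label and white cap, 48 mm diameter, 50 mm long, 0.1 to 0.2 kg. Lies across the gutter and rolls along it; let go on the slope it rolls back down. Origin at its centre; y = the cylinder's axis; x and z turn as it rolls. Starts on the low end lip, centre at x = -103, z = 57 mm in the reader's frame.
- reader: cream reader with its gutter, fixed to the bench, 110 mm wide. Origin on the bench under the gutter; x runs along the gutter up the slope to the housing, y across, z up. In this frame (mm): gutter floor climbs at 8 degrees from x -120, z 30 to the crest at x 70, z 56.7. Then pocket, red stop (face at x 124, 6 mm thick, top at z 106) and housing (x 130 to 215, top z 100).
- gutter_floor (a point): point on the gutter floor at its low end, mid-width; x along the floor up the slope, y across, z square to the floor. Floor 54 mm wide between 4 mm blue walls; walls and low end lip (5 mm thick, outside this point) rise 12 mm above the floor. The jar's centre stays 24 mm above the floor while it rolls on the slope.
- crest (a point): top end of the sloped floor, mid-width (x 70, z 56.7 mm in the reader's frame). Beyond it the floor steps down 9 mm into a 54 mm long pocket that tips gently towards the stop. A jar whose centre is pushed 5 to 15 mm past the crest drops in by itself. Pocket side walls reach z = 68 mm.
- pocket (a point): where the jar's centre lies when seated in the pocket against the stop (x 100, z 69.4 mm in the reader's frame); axes as the reader's.
- start (a joint): green start button on top of the housing, a cap 26 mm in diameter in a black collar 44 mm across: 0 out, 0.006 m fully down; a spring of about 1.5 N at first and 5 N fully down pushes it back out
- start_top (a point): centre of the green button's top face, 122 mm above the bench when out; moves with it. Pressed straight down.
- spare_jar: standing amber jar with a blue cap, 48 mm diameter, 50 mm high, beside the gutter; bystander. Origin at the centre of its underside.
- beaker: clear open beaker, 64 mm diameter, 75 mm high, beside the gutter; bystander. Origin at the centre of its underside.
- weight: brass calibration weight, 32 mm diameter, 48 mm high with a narrow neck, beside the gutter; bystander. Origin at the centre of its underside.
- reagent: amber reagent bottle with black cap, 72 mm diameter, 170 mm high, left part of the bench; bystander. Origin at the centre of its underside.
- wash_bottle: white bottle with red cap, 64 mm diameter, 150 mm high, left part of the bench; bystander. Origin at the centre of its underside.
- tape_stand: blue tape dispenser 110 x 50 mm, 71 mm high, right part of the bench; bystander. Origin at the centre of its underside.
- calculator: flat grey calculator 130 x 75 x 14 mm, right part of the bench; bystander. Origin at the centre of its underside.
Not all that is in view belongs to the job. Leave any pink, purple or turquoise look-alike of the jar alone.

How it is judged:
On the way, in this order (a step that is already met when the one before it is completed fails the run):
1. the jar lies at rest in the pocket against the stop (x of jar in the frame of reader between 0.094 and 0.106 m and z of jar in the frame of pocket between -0.004 and 0.004 m and y of jar in the frame of reader between -0.008 and 0.008 m and angle between the y axis of jar and the y axis of reader, either way round below 0.2 rad and linear speed of jar below 0.02 m/s and angular speed of jar below 0.5 rad/s), for 0.2 s.
2. the green button is pressed down (5 of its 6 mm) (value of joint start above 0.005 m), for 0.05 s.
At the end, for the whole second after the job is handed in: The jar lies at rest in the pocket: within 6 mm of the seated point along the gutter, 4 mm in height and 8 mm across, its axis square across the gutter within 0.2 rad; the button has come back up (less than 2 mm down) (all of step 1 and value of joint start below 0.002 m); the robot touches nothing.
It fails at once if the jar is lifted: its centre rises more than 8 mm above where it rolls, or it leaves the gutter sideways (z of jar in the frame of gutter_floor above 0.032 m or y of jar in the frame of reader above 0.02 m or y of jar in the frame of reader below -0.02 m).
It fails at once if the jar is squeezed or pushed with more than 18 N (contact force between the fingers and jar above 18 N).
It fails at once if the start button is pressed while the jar is not in the pocket (value of joint start above 0.003 m and not (x of jar in the frame of reader between 0.094 and 0.106 m and z of jar in the frame of pocket between -0.004 and 0.004 m and y of jar in the frame of reader between -0.008 and 0.008 m and angle between the y axis of jar and the y axis of reader, either way round below 0.2 rad)).
It fails at once if another thing on the bench is shifted by more than 20 mm or tipped (distance of any of spare_jar, beaker, weight, reagent, wash_bottle, tape_stand, calculator from where it was at the start of the episode above 0.02 m or angle between any of spare_jar, beaker, weight, reagent, wash_bottle, tape_stand, calculator's own z axis and vertical above 0.35 rad).
It also fails if it takes over 48 s, if anything falls off the work surface, if the arm or the gripper's body presses on something with over 40 N, if the wrist force passes 120 N, or if a joint passes its speed limit or range.

ROBOT

A 6-joint arm with a two-finger parallel gripper is mounted at the origin on the work surface. World frame = base frame: x ahead of the robot, y to its left, z up, the work surface at z = 0. Lengths are in m, angles in rad, forces in N, time in s.
With the tool pointing down it reaches from about 0.35 to 0.975 m from the base axis. Payload 17.4 kg.
Tool frame: the origin (TCP) lies at the very end of the fingers, on their centre line; the grasp point (between the pads) lies 19 mm behind it; z points along the fingers, x is the direction in which the jaws open and shut, and the axes are right-handed (so a half turn about z gives the same grasp; the last joint's range is limited). The gripper opens to 85 mm and grips with 20 to 120 N. Pads are 22 mm wide; open, the fingers measure 114 mm over their backs; the gripper's body (76 mm by 85 mm) begins 54 mm behind the grasp point. The pads swing forward as they close: fully open they stand 13 mm farther back than shut.
Start: joints at [-1.159, 0.116, 1.442, -0, 1.584, -0.038], TCP at [0.293, -0.608, 0.231] pointing down, gripper open.
Joint ranges: [-2.83, 2.83], [-0.83, 2.19], [0.07, 2.5], [-1.14, 4.28], [0.01, 3], [-2.97, 2.97]. Speed limits (rad/s): [1.89, 1.89, 2.22, 3.14, 3.14, 3.14].

INTERFACE

Orientations are given as a 3x3 rotation matrix whose columns are the frame's x, y, z axes.
In Python, from bench import state, grab_frame, job_done, find_in gives the robot as it stands.
- The arm moves only by the tool arm_command, never from a script. Its argument "steps" is text: rows parted by semicolons, each of 7 numbers parted by spaces: the shift along the tool's x, y, z as a fraction of full scale, then the turn, a rotation vector about the tool's x, y, z as a fraction of full scale, then the opening, from 0 (shut) to 1 (fully open). A call has 1 to 10 rows; each row is the pose to reach, as a shift and turn from the pose measured when the call began, along the tool's axes at that moment; what a row does not reach only later rows make up. Full scale, the value 1, is 0.75 m for a shift and pi/4 rad for a turn. A row lasts 1/8 s, in which the tool goes at most 62.5 mm and 10.7 degrees, less where a joint would pass 70% of its speed; a pose out of reach is approached as far as the arm can. A call with a number of a shift or a turn outside -1 to 1 is refused whole. A call with a gripper value outside its range is refused whole. The fingers move at their own pace and stop on an object; "newtons" is the grip in N (left out, the last holds). Time passes only in rows, so rows that repeat a pose let the fingers close. It gives the time, the measured TCP pose, the force and the opening at its end, in the units of the state.
- state(): the state, without advancing time (a new reading comes with each control period).
- grab_frame(name): name is "side" or "top"; returns a dict with "pixels" (400x640x3 uint8, blue, green, red), "intrinsics" (3x3 intrinsics, pixels), "D" ([k1, k2, p1, p2, k3] as OpenCV has them; the pictures are not rectified), "R" (3x3) and "t" (3): a world point X has camera coordinates R X + t. Camera axes: x right, y down, z forward; pixel columns grow to the right and rows downward; lengths in m; the calibration is good to about 2 mm. A picture is of the moment at which its call begins. There is no depth.
- job_done(): hands the job in, once; it reports no verdict.
Trained networks look in a picture, given as the dict that the camera call returned (one of the last four; its "shot" number tells which), for a name from the list of things; names that differ only in an ending like _2 or _b are one class to them, and where a whole thing is asked for, a point or a joint stands for the part that bears it (a point fixed in the world has none). Each returns a list of dicts, best first, with "p" (0 to 1); they miss things now and then, are a little off and sometimes report something else, mostly with a low value. They report only what shows in the picture. A call takes as long as a camera call. They do not tell look-alikes from the thing itself.
- find_in(picture, name): "box" ([centre column, centre row, width, height] in pixels, round what is visible of it).
The state is a dict: "clock": time; "joints": joint angles; "joint_vel": joint speeds; "joint_torque": joint torques, N m; "eef_pos": TCP position; "ee_rot": TCP orientation; "contact_force": force on the tool from outside, world axes, zero at the start; "torque": the same for the moment, N m; "gripper_width": finger opening in m.
Only numpy, scipy, OpenCV 4.12 (cv2) and the standard library are available. Lean on these libraries where they do the work, as an engineer would, in place of code of your own. Each camera call takes 0.05 s, during which the arm holds its last target.

## Working session

There is one attempt and no reset: what is moved stays moved. The work goes in short steps, Python scripts to look and compute and a tool call to move; the robot and the scene stay as the last step left them, time stands still between calls to the robot, and variables do not carry over. Pictures are saved under pics/ and viewed, and the job is handed in when it is done.

Besides the shell and the picture viewer there is one more tool, called in YAML: its name, and indented under it one key for each argument. arm_command: Moves the arm, as the interface text tells. Its arguments: {"type":"object","properties":{"steps":{"type":"string"},"newtons":{"type":"number"}},"required":["steps"]}

```bash
mkdir -p pics; ls
python3 - <<'E'
from bench import state, grab_frame, find_in
import cv2
s=state(); print(s['clock'],s['eef_pos'],s['ee_rot'],s['gripper_width'])
for n in ['side','top']:
    f=grab_frame(n); cv2.imwrite(f'pics/{n}0.png',f['pixels'])
    print(n,f['intrinsics'],f['D'],f['R'],f['t'])
    for k in ['jar','reader','start','spare_jar','beaker','weight']:
        print(k,[(round(d['p'],2),[round(x) for x in d['box']]) for d in find_in(f,k)[:3]])
E
```

```text
pics
0.0 [ 0.29340324 -0.60768755  0.2305643 ] [[ 4.34793902e-01 -9.00529879e-01 -4.46120136e-04]
 [-9.00529281e-01 -4.34794128e-01  1.03931382e-03]
 [-1.12990356e-03 -5.01430632e-05 -9.99999360e-01]] 0.08556657094368565
side [[453.12351991   0.         321.75621664]
 [  0.         453.12351991 195.56068775]
 [  0.           0.           1.        ]] [-0.01636754  0.          0.          0.          0.        ] [[-9.72804221e-01 -2.31628178e-01  5.78590808e-04]
 [-1.74900649e-01  7.32914680e-01 -6.57454055e-01]
 [ 1.51860827e-01 -6.39675276e-01 -7.53494413e-01]] [0.53714599 0.17341499 1.52577537]
jar [(0.73, [333, 166, 14, 14]), (0.73, [370, 166, 16, 18]), (0.73, [367, 214, 19, 17])]
reader [(0.7, [325, 209, 38, 74])]
start [(0.61, [327, 210, 37, 74]), (0.5, [319, 214, 6, 9])]
spare_jar [(0.73, [301, 184, 13, 17])]
beaker [(0.87, [290, 205, 22, 29]), (0.2, [300, 182, 11, 21])]
weight [(0.18, [332, 167, 11, 13])]
top [[370.2637562    0.         323.35257583]
 [  0.         370.2637562  194.53082769]
 [  0.           0.           1.        ]] [0.01718476 0.         0.         0.         0.        ] [[-0.00530011 -0.99995732  0.00756737]
 [-0.98691899  0.00401134 -0.16116707]
 [ 0.16112984 -0.00832258 -0.98689813]] [0.00351726 0.57011271 1.02526459]
jar [(0.73, [390, 198, 14, 24]), (0.61, [334, 252, 17, 18]), (0.59, [418, 244, 19, 21])]
reader [(0.8, [337, 209, 119, 50])]
start [(0.62, [291, 201, 10, 11])]
spare_jar [(0.83, [365, 168, 16, 16])]
beaker [(0.73, [316, 161, 23, 30]), (0.25, [390, 197, 18, 24]), (0.21, [458, 189, 44, 37])]
weight [(0.63, [365, 234, 13, 12])]
```

Run:
```python
import cv2
a=cv2.imread('pics/top0.png'); cv2.imwrite('pics/topc.png',cv2.resize(a[120:290,240:480],None,fx=3.3,fy=3.3,interpolation=cv2.INTER_CUBIC))
a=cv2.imread('pics/side0.png'); cv2.imwrite('pics/sidec.png',cv2.resize(a[140:280,240:440],None,fx=4,fy=4,interpolation=cv2.INTER_CUBIC))
```

```text
(no output)
```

View pics/topc.png

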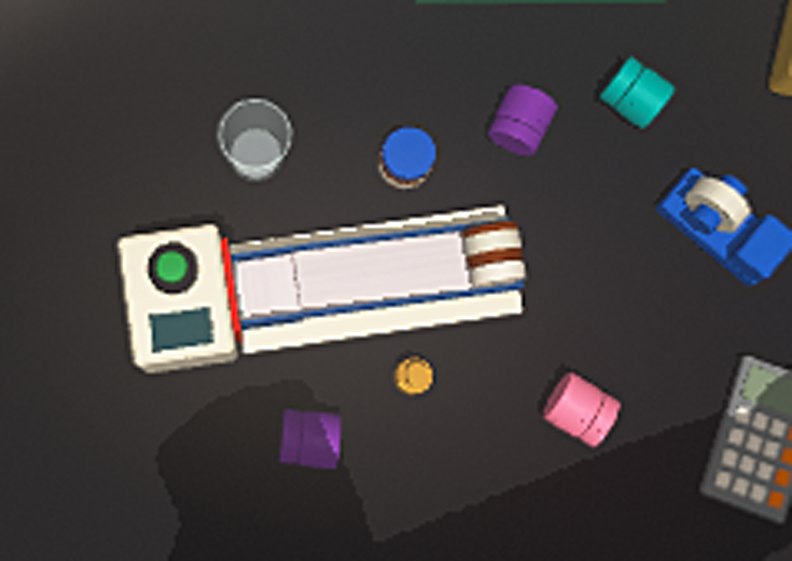

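View pics/sidec.png

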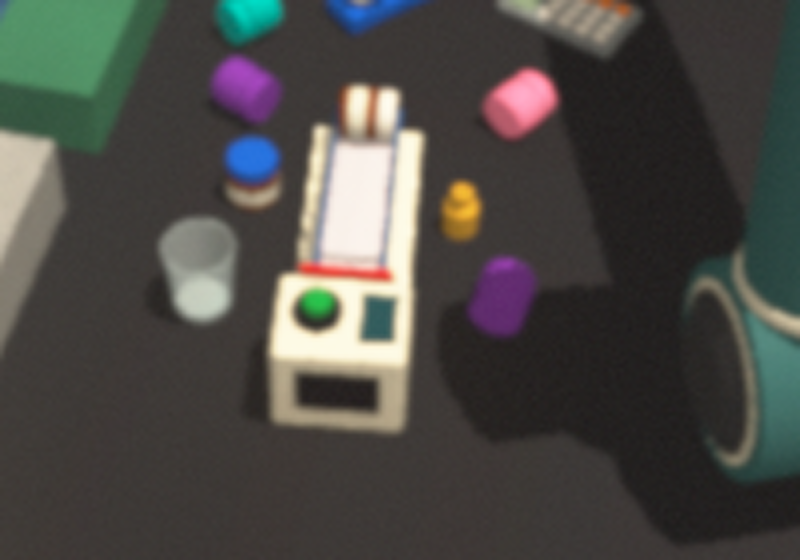

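View pics/top0.png

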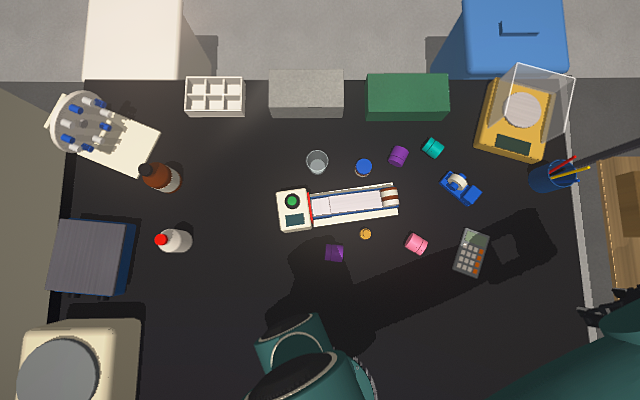

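Run:
```python
import cv2
a=cv2.imread('pics/top0.png'); cv2.imwrite('pics/topd.png',cv2.resize(a[180:240,270:405],None,fx=5.9,fy=5.9,interpolation=cv2.INTER_CUBIC))
a=cv2.imread('pics/side0.png'); cv2.imwrite('pics/sided.png',cv2.resize(a[158:252,300:350],None,fx=6,fy=6,interpolation=cv2.INTER_CUBIC))
```

```text
(no output)
```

View pics/topd.png

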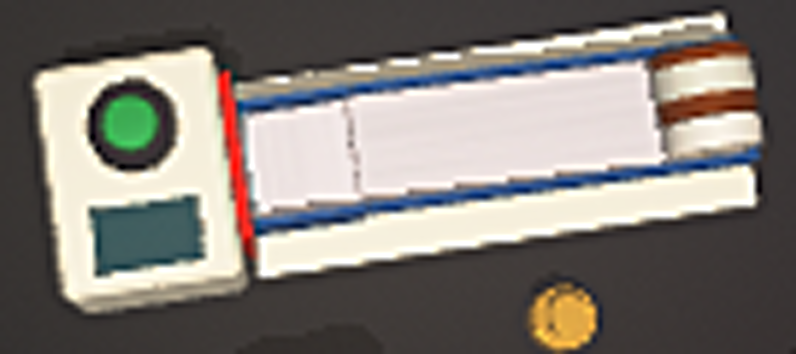

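View pics/sided.png

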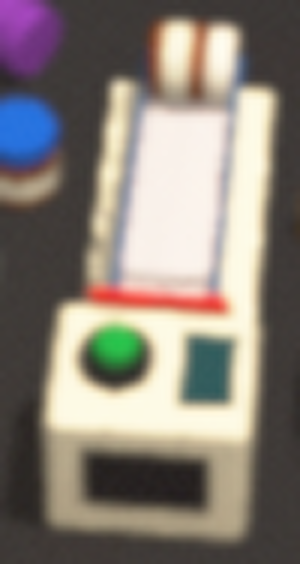

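```bash
cat > fit.py <<'E'
import numpy as np,cv2
K1=np.array([[453.12351991,0,321.75621664],[0,453.12351991,195.56068775],[0,0,1]]);D1=np.array([-0.01636754,0,0,0,0.])
R1=np.array([[-9.72804221e-01,-2.31628178e-01,5.78590808e-04],[-1.74900649e-01,7.32914680e-01,-6.57454055e-01],[1.51860827e-01,-6.39675276e-01,-7.53494413e-01]]);t1=np.array([0.53714599,0.17341499,1.52577537])
K2=np.array([[370.2637562,0,323.35257583],[0,370.2637562,194.53082769],[0,0,1]]);D2=np.array([0.01718476,0,0,0,0.])
R2=np.array([[-0.00530011,-0.99995732,0.00756737],[-0.98691899,0.00401134,-0.16116707],[0.16112984,-0.00832258,-0.98689813]]);t2=np.array([0.00351726,0.57011271,1.02526459])
cam={'side':(K1,D1,R1,t1),'top':(K2,D2,R2,t2)}
def proj(c,P):
    K,D,R,t=cam[c];return cv2.projectPoints(np.array(P,float).reshape(-1,3),cv2.Rodrigues(R)[0],t,K,D)[0].reshape(-1,2)
def ray(c,uv):
    K,D,R,t=cam[c];n=cv2.undistortPoints(np.array([[uv]],float),K,D)[0,0]
    return -R.T@t, R.T@np.array([n[0],n[1],1])
def atz(c,uv,z):
    o,d=ray(c,uv);return o+d*(z-o[2])/d[2]
E
cat > fit2.py <<'E'
from fit import *
from scipy.optimize import least_squares
obs=[('top',215,-55,100,36,70),('top',130,-55,100,212,48),('top',130,55,100,246,274),('top',215,55,100,72,296),
('top',70,-27,56.7,349,105),('top',70,27,56.7,361,193),('top',-103,0,57,708,100),
('side',215,-55,100,48,425),('side',215,55,100,248,440),('side',130,-55,100,65,303),('side',130,55,100,262,315),('side',215,-55,0,48,525),('side',215,55,0,247,540),('side',-103,0,57,195,62)]
def px(o): return (np.array(o[4:])+.5)/(5.9 if o[0]=='top' else 6)-.5+(np.array([270,180]) if o[0]=='top' else np.array([300,158]))
def W(p,q):
    c,s=np.cos(p[2]),np.sin(p[2]);q=np.array(q)/1000
    return np.array([p[0]+c*q[0]-s*q[1],p[1]+s*q[0]+c*q[1],q[2]])
def f(p): return np.concatenate([proj(o[0],W(p,o[1:4]))[0]-px(o) for o in obs])
r=least_squares(f,[.6,0,1.6],loss='soft_l1')
print(r.x); print(np.c_[r.fun.reshape(-1,2) if 0 else f(r.x).reshape(-1,2)].round(2))
bt=px((0,)*0+('top',0,0,0,130,123)); bs=px(('side',0,0,0,116,345))
print('btn',atz('top',bt,.122),atz('side',bs,.122))
c,s=np.cos(r.x[2]),np.sin(r.x[2]);R=np.array([[c,-s],[s,c]])
for b in (atz('top',bt,.122),atz('side',bs,.122)): print(R.T@(b[:2]-r.x[:2]))
print('jar',W(r.x,(-103,0,57)), 'pocket',W(r.x,(100,0,69.4)))
for n,b,z in (('spare',(365,168),.025),('beaker',(316,161),.037),('weight',(365,234),.024)):
    b=atz('top',b,z);print(n,R.T@(b[:2]-r.x[:2]))
E
python3 fit2.py
```

```text
[ 0.54624986 -0.0881797   1.7151874 ]
[[-0.11  0.26]
 [ 0.7  -0.51]
 [ 0.7   0.72]
 [-0.98  1.68]
 [ 0.2  -0.97]
 [ 1.05  2.69]
 [ 0.49  0.24]
 [-0.72 -0.06]
 [ 0.21 -0.08]
 [-0.72 -0.1 ]
 [-0.55  0.2 ]
 [-0.    1.15]
 [-0.6   1.08]
 [-0.83  0.42]]
btn [0.54208792 0.08653682 0.122     ] [0.54075889 0.08769568 0.122     ]
[ 0.17349724 -0.02102131]
[ 0.17483527 -0.01987285]
jar [ 0.56107052 -0.19010786  0.057     ] pocket [0.53186088 0.01077967 0.0694    ]
spare [-0.05109625 -0.10087053]
beaker [ 0.0909014  -0.14064647]
weight [-0.01839242  0.09279398]
```

```bash
cat > go.py <<'E'
import sys,numpy as np
from bench import state
from scipy.spatial.transform import Rotation as Ro
P=(0.5462,-0.0882,1.7152)
c,s=np.cos(P[2]),np.sin(P[2]);RR=np.array([[c,-s,0],[s,c,0],[0,0,1]])
def rel(x,y,z):  # mm reader
    st=state();T=np.array([P[0],P[1],0])+RR@(np.array([x,y,z])/1000)
    R=np.array(st['ee_rot']);d=R.T@(T-st['eef_pos'])/.75
    Rt=np.c_[-RR[:,1],-RR[:,0],[0,0,-1]]
    assert abs(np.linalg.det(Rt)-1)<1e-6
    rv=Ro.from_matrix(R.T@Rt).as_rotvec()/(np.pi/4)
    return d.round(4),rv.round(4)
def cur():
    st=state();p=RR.T@(np.array(st['eef_pos'])-[P[0],P[1],0])*1000
    print('t',st['clock'],'reader mm',p.round(1),'F',(RR.T@np.array(st['contact_force'])).round(2),'w',st['gripper_width'])
if __name__=='__main__':
    cur()
    a=list(map(float,sys.argv[1:]))
    for i in range(0,len(a),3): print(a[i:i+3],*rel(*a[i:i+3]))
E
python3 go.py -175 0 200
```

```text
t 0.7 reader mm [-477.9  324.9  231.3] F [ 0.05 -0.64 -0.35] w 0.0853079492803191
[-175.0, 0.0, 200.0] [-0.2549 -0.5345  0.0418] [ 1.0000e-04 -1.0000e-04 -1.6111e+00]
```

arm_command:
  steps: "-0.03 -0.06 0 0 0 -0.2 0; -0.06 -0.12 0 0 0 -0.4 0; -0.09 -0.19 0.01 0 0 -0.6 0; -0.12 -0.26 0.02 0 0 -0.8 0; -0.16 -0.33 0.03 0 0 -0.95 0; -0.19 -0.40 0.035 0 0 -1 0; -0.22 -0.47 0.04 0 0 -1 0; -0.25 -0.53 0.04 0 0 -1 0; -0.255 -0.534 0.042 0 0 -1 0"

```text
clock: 1.82
eef_pos: [0.5725, -0.259, 0.1997]
ee_rot: [[0.945, -0.326, 0.0], [-0.326, -0.945, 0.0], [0.0, -0.0, -1.0]]
contact_force: [-0.8, -0.0, -0.1]
gripper_width: 0.0004
```

```bash
python3 go.py -175 0 100 -170 0 53
```

```text
t 1.825 reader mm [-172.9   -1.5  199.7] F [ 0.1   0.76 -0.05] w 0.0003940939700643584
[-175.0, 0.0, 100.0] [-0.0004  0.0035  0.1329] [-5.000e-04 -1.000e-04 -6.071e-01]
[-170.0, 0.0, 53.0] [-0.0035 -0.0024  0.1956] [-5.000e-04 -1.000e-04 -6.071e-01]
```

arm_command:
  steps: "0 0.003 0.04 0 0 -0.2 0; 0 0.003 0.09 0 0 -0.4 0; 0 0.003 0.133 0 0 -0.6 0; 0 0.003 0.133 0 0 -0.607 0"

```text
clock: 2.33
eef_pos: [0.5704, -0.2612, 0.0977]
ee_rot: [[0.99, 0.143, -0.004], [0.143, -0.99, 0.002], [-0.003, -0.003, -1.0]]
contact_force: [0.5, 0.5, 0.4]
gripper_width: 0.0001
```

```bash
python3 go.py -165 0 53
python3 - <<'E'
from bench import *
import cv2
a=grab_frame('top')['pixels'];b=grab_frame('side')['pixels']
import numpy as np
A=cv2.resize(a[170:250,270:430],None,fx=5,fy=5,interpolation=cv2.INTER_CUBIC);cv2.imwrite('pics/a1.png',A)
cv2.imwrite('pics/b1.png',cv2.resize(b[90:250,260:420],None,fx=3.7,fy=3.7,interpolation=cv2.INTER_CUBIC))
E
```

```text
t 2.325 reader mm [-174.6    1.    97.7] F [ 0.42 -0.58  0.41] w 5.354008431220249e-05
[-165.0, 0.0, 53.0] [ 0.0015 -0.0127  0.0596] [-0.0032  0.0041 -0.0016]
```

View pics/a1.png

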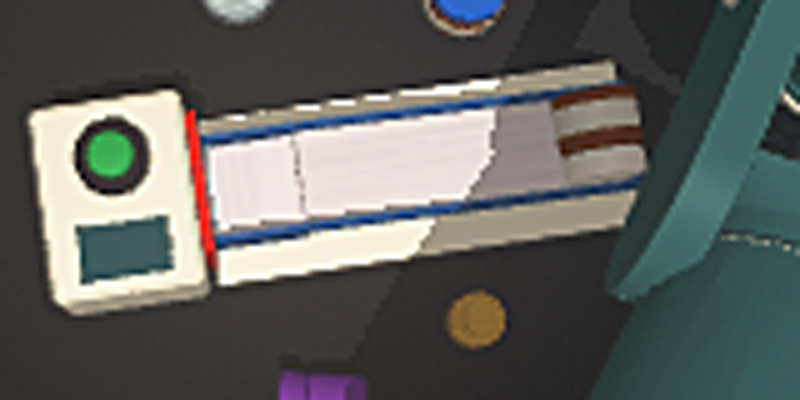

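View pics/b1.png

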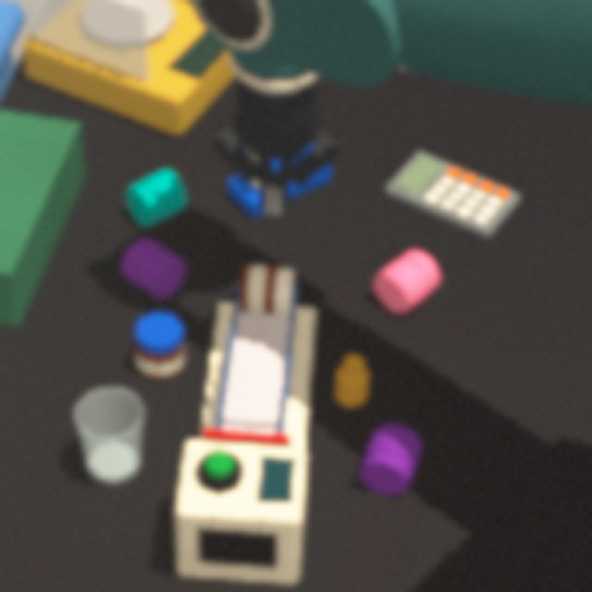

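Run:
```python
from fit import *
from go import P,RR
def q(uv,z): return (RR.T@(atz('top',uv,z)-[P[0],P[1],0])*1000).round(0)
# tape corners in topc crop (3.3)
for u,v,z in [(658,207,.04),(690,168,.04),(792,230,.05),(752,283,0.),(745,275,.07)]:
    print(q((u/3.3+240,v/3.3+120),z))
print('tip', proj('side',[0.5704,-.2612,.0977])*1, (proj('side',[0.5704,-.2612,.0977])-[260,90])*3.7)
```

```text
[-257.  -22.   40.]
[-292.  -52.   40.]
[-365.   17.   50.]
[-341.   54.    0.]
[-308.   52.   70.]
tip [[333.12714006 147.22104705]] [[270.57041821 211.71787407]]
```

arm_command:
  steps: "0.001 -0.005 0.02 -0.003 0.004 0 0; 0.001 -0.01 0.04 -0.003 0.004 0 0; 0.0015 -0.0125 0.058 -0.003 0.004 0 0; 0.0015 -0.0125 0.0593 -0.003 0.004 0 0; 0.0015 -0.0125 0.0593 -0.003 0.004 0 0"

```text
clock: 3.05
eef_pos: [0.5719, -0.2523, 0.0569]
ee_rot: [[0.99, 0.14, 0.004], [0.14, -0.99, -0.002], [0.004, 0.003, -1.0]]
contact_force: [-0.3, -0.3, 0.0]
gripper_width: 0.0002
```

```bash
python3 go.py -130 0 55 -100 0 59.2 40 0 78.9 50 0 79
```

```text
t 3.05 reader mm [-166.1   -1.8   56.9] F [-0.26  0.38  0.04] w 0.00018784485222773372
[-130.0, 0.0, 55.0] [-0.0026 -0.0481  0.0024] [ 0.0034 -0.0052 -0.0051]
[-100.0, 0.0, 59.2] [-0.0027 -0.0881 -0.0033] [ 0.0034 -0.0052 -0.0051]
[40.0, 0.0, 78.9] [-0.0034 -0.2747 -0.0301] [ 0.0034 -0.0052 -0.0051]
[50.0, 0.0, 79.0] [-0.0034 -0.288  -0.0303] [ 0.0034 -0.0052 -0.0051]
```

arm_command:
  steps: "-0.0026 -0.005 0.008 0.003 -0.005 -0.005 0; -0.0026 -0.012 0.009 0.003 -0.005 -0.005 0; -0.0026 -0.02 0.009 0.003 -0.005 -0.005 0; -0.0026 -0.028 0.009 0.003 -0.005 -0.005 0; -0.0026 -0.036 0.009 0.003 -0.005 -0.005 0; -0.0026 -0.043 0.0085 0.003 -0.005 -0.005 0"

```text
clock: 3.8
eef_pos: [0.5655, -0.2203, 0.0505]
ee_rot: [[0.99, 0.144, 0.0], [0.144, -0.99, -0.0], [0.0, 0.0, -1.0]]
contact_force: [0.4, -1.1, 1.1]
gripper_width: -0.0003
```

```bash
python3 go.py -100 0 56
python3 - <<'E'
from bench import *
import cv2
b=grab_frame('side')['pixels']
cv2.imwrite('pics/b2.png',cv2.resize(b[130:230,290:390],None,fx=6,fy=6,interpolation=cv2.INTER_CUBIC))
E
```

```text
t 3.8 reader mm [-1.335e+02 -1.000e-01  5.050e+01] F [-1.12 -0.22  1.15] w -0.00034213076472778246
[-100.0, 0.0, 56.0] [-0.0001 -0.0446 -0.0073] [ 0.0006 -0.0004  0.0001]
```

View pics/b2.png

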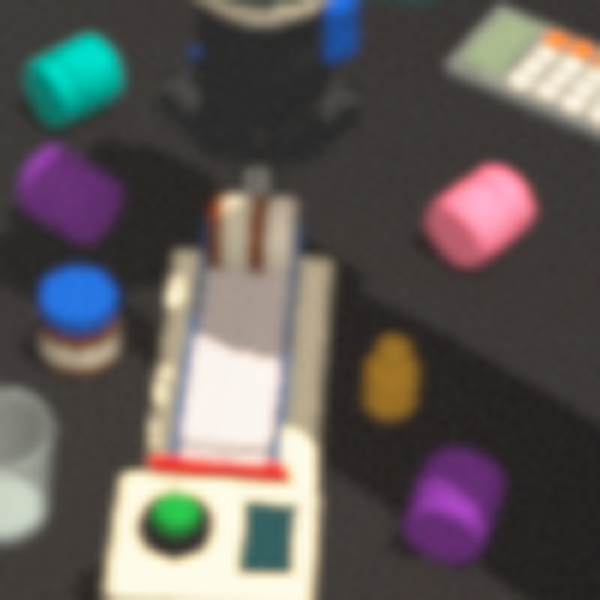

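arm_command:
  steps: "0 -0.006 -0.0008 0 0 0 0; 0 -0.013 -0.0018 0 0 0 0; 0 -0.021 -0.003 0 0 0 0; 0 -0.029 -0.0041 0 0 0 0; 0 -0.037 -0.0052 0 0 0 0; 0 -0.045 -0.0063 0 0 0 0; 0 -0.053 -0.0074 0 0 0 0; 0 -0.061 -0.0086 0 0 0 0; 0 -0.069 -0.0097 0 0 0 0; 0 -0.075 -0.0105 0 0 0 0"

```text
clock: 5.1
eef_pos: [0.5573, -0.1638, 0.0585]
ee_rot: [[0.99, 0.144, 0.0], [0.144, -0.99, -0.0], [0.0, 0.0, -1.0]]
contact_force: [-0.4, -0.7, 1.2]
gripper_width: 0.0001
```

```bash
python3 go.py 0 0 69.4
python3 - <<'E'
from bench import *
import cv2
b=grab_frame('side')['pixels']
cv2.imwrite('pics/b3.png',cv2.resize(b[130:230,290:390],None,fx=6,fy=6,interpolation=cv2.INTER_CUBIC))
E
```

```text
t 5.1 reader mm [-76.4  -0.1  58.5] F [-0.61  0.45  1.2 ] w 0.00010201333203997016
[0.0, 0.0, 69.4] [-1.000e-04 -1.019e-01 -1.460e-02] [ 0.0003 -0.0004  0.0003]
```

View pics/b3.png

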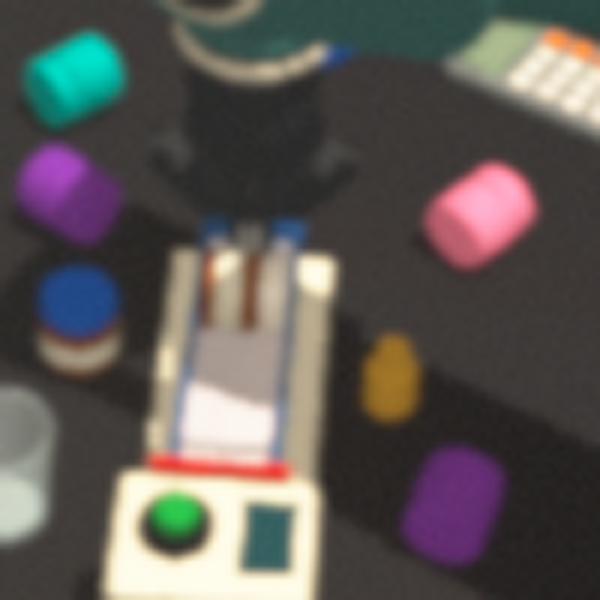

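arm_command:
  steps: "0 -0.01 -0.0014 0 0 0 0; 0 -0.019 -0.0027 0 0 0 0; 0 -0.028 -0.004 0 0 0 0; 0 -0.037 -0.0053 0 0 0 0; 0 -0.046 -0.0065 0 0 0 0; 0 -0.055 -0.0078 0 0 0 0; 0 -0.064 -0.009 0 0 0 0; 0 -0.073 -0.0103 0 0 0 0; 0 -0.082 -0.0116 0 0 0 0; 0 -0.09 -0.0127 0 0 0 0"

```text
clock: 6.4
eef_pos: [0.5474, -0.0962, 0.0681]
ee_rot: [[0.99, 0.144, 0.0], [0.144, -0.99, -0.0], [0.0, 0.0, -1.0]]
contact_force: [0.5, -0.5, 1.4]
gripper_width: 0.0003
```

```bash
python3 go.py 45 0 75 52 0 75
python3 - <<'E'
from bench import *
import cv2
b=grab_frame('side')['pixels']
cv2.imwrite('pics/b4.png',cv2.resize(b[130:230,290:390],None,fx=6,fy=6,interpolation=cv2.INTER_CUBIC))
E
```

```text
t 6.4 reader mm [-8.1 -0.1 68.1] F [-0.54 -0.46  1.41] w 0.00030455636898996905
[45.0, 0.0, 75.0] [-0.0001 -0.0708 -0.0092] [ 0.0001 -0.0005  0.0006]
[52.0, 0.0, 75.0] [-0.0001 -0.0801 -0.0092] [ 0.0001 -0.0005  0.0006]
```

View pics/b4.png

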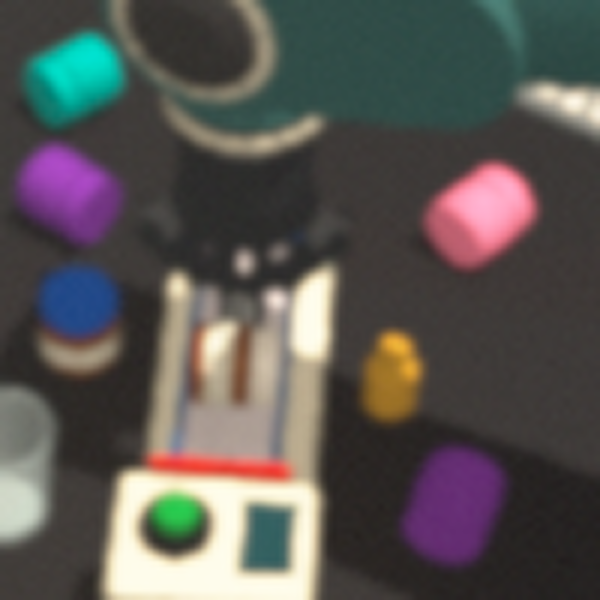

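arm_command:
  steps: "0 -0.009 -0.0013 0 0 0 0; 0 -0.017 -0.0024 0 0 0 0; 0 -0.025 -0.0035 0 0 0 0; 0 -0.033 -0.0046 0 0 0 0; 0 -0.041 -0.0058 0 0 0 0; 0 -0.048 -0.0068 0 0 0 0; 0 -0.054 -0.0076 0 0 0 0; 0 -0.06 -0.0084 0 0 0 0; 0 -0.066 -0.009 0 0 0 0; 0 -0.071 -0.0095 0 0 0 0"

```text
clock: 7.7
eef_pos: [0.5396, -0.0427, 0.0754]
ee_rot: [[0.99, 0.145, 0.0], [0.145, -0.99, 0.0], [0.0, -0.0, -1.0]]
contact_force: [0.8, -0.2, -0.7]
gripper_width: -0.0004
```

```bash
python3 go.py 50 0 76
python3 - <<'E'
from bench import *
import cv2
b=grab_frame('side')['pixels']
cv2.imwrite('pics/b5.png',cv2.resize(b[130:230,290:390],None,fx=6,fy=6,interpolation=cv2.INTER_CUBIC))
E
```

```text
t 7.7 reader mm [45.9 -0.1 75.4] F [-0.34 -0.77 -0.7 ] w -0.0003917996675466948
[50.0, 0.0, 76.0] [-0.0001 -0.0054 -0.0009] [-0.0003 -0.0005  0.0008]
```

View pics/b5.png

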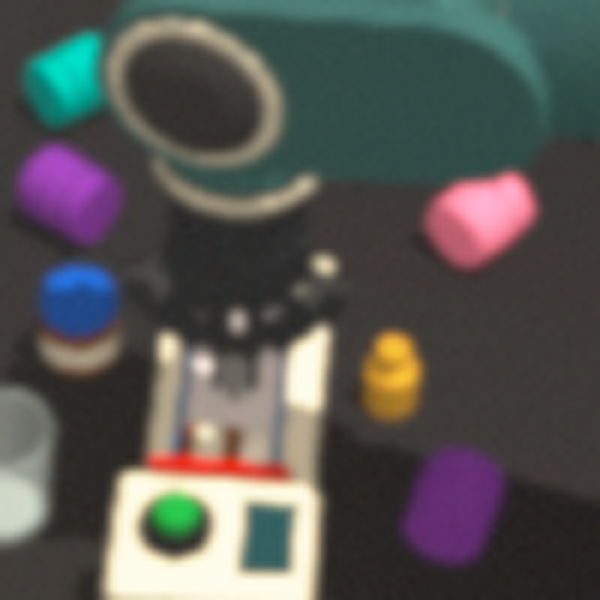

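arm_command:
  steps: "0 0.02 -0.01 0 0 0 0; 0 0.03 -0.06 0 0 0 0; 0 0.03 -0.12 0 0 0 0; 0 0.03 -0.14 0 0 0 0; 0 0.03 -0.14 0 0 0 0"

```text
clock: 8.38
eef_pos: [0.5432, -0.0654, 0.1812]
ee_rot: [[0.99, 0.144, 0.002], [0.144, -0.99, 0.0], [0.002, 0.0, -1.0]]
contact_force: [0.5, -0.5, -0.7]
gripper_width: 0.0
```

```bash
python3 go.py 174 -20.5 180
python3 - <<'E'
from bench import *
import cv2
from fit import *
from go import P,RR
b=grab_frame('side')['pixels']
cv2.imwrite('pics/b6.png',cv2.resize(b[180:240,300:360],None,fx=9,fy=9,interpolation=cv2.INTER_CUBIC))
b=grab_frame('top')['pixels']
cv2.imwrite('pics/a6.png',cv2.resize(b[170:250,270:430],None,fx=5,fy=5,interpolation=cv2.INTER_CUBIC))
w=lambda x,y,z:np.array([P[0],P[1],0])+RR@(np.array([x,y,z])/1000)
# predicted seated outline
for y in(-25,25):
  for x,z in((76,69.4),(100,93.4)):
    print(x,y,z,((proj('side',w(x,y,z))-[300,180])*9).round(),((proj('top',w(x,y,z))-[270,170])*5).round())
E
```

```text
t 8.375 reader mm [ 23.   -0.3 181.2] F [-0.52 -0.39 -0.71] w 2.919535784640978e-05
[174.0, -20.5, 180.0] [ 0.027  -0.2013  0.0016] [ 0.0003 -0.0024  0.0005]
76 -25 69.4 [[182. 200.]] [[285. 134.]]
100 -25 93.4 [[176. 207.]] [[243. 133.]]
76 25 69.4 [[312. 209.]] [[299. 221.]]
100 25 93.4 [[309. 216.]] [[257. 222.]]
```

View pics/b6.png

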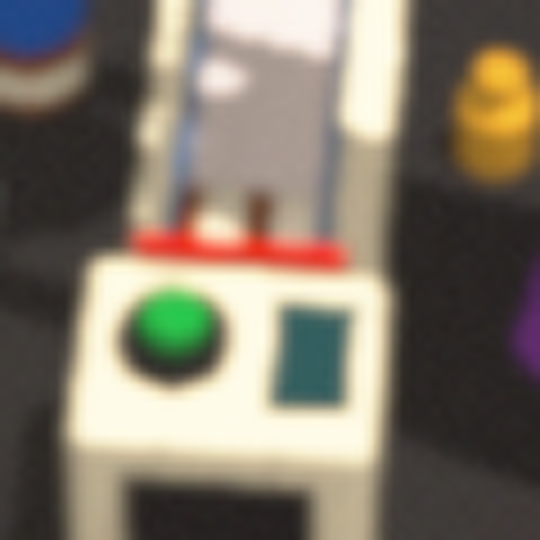

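View pics/a6.png

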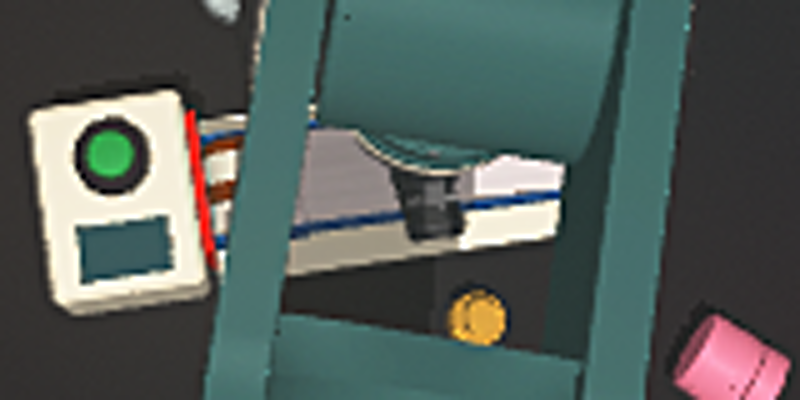

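arm_command:
  steps: "0.005 -0.04 0 0 0 0 0; 0.01 -0.08 0 0 0 0 0; 0.018 -0.12 0 0 0 0 0; 0.022 -0.16 0 0 0 0 0; 0.027 -0.19 0.01 0 0 0 0; 0.027 -0.2013 0.04 0 -0.002 0 0; 0.027 -0.2013 0.05 0 -0.002 0 0; 0.027 -0.2013 0.05 0 -0.002 0 0"

```text
clock: 9.48
eef_pos: [0.5402, 0.0866, 0.1403]
ee_rot: [[0.99, 0.144, -0.005], [0.144, -0.99, -0.0], [-0.005, -0.001, -1.0]]
contact_force: [-0.2, 0.4, -0.4]
gripper_width: 0.0005
```

```bash
python3 go.py 174 -20.5 126 174 -20.5 116
python3 - <<'E'
from bench import *
import cv2
b=grab_frame('side')['pixels']
cv2.imwrite('pics/b7.png',cv2.resize(b[160:240,290:370],None,fx=7,fy=7,interpolation=cv2.INTER_CUBIC))
b=grab_frame('top')['pixels']
cv2.imwrite('pics/a7.png',cv2.resize(b[170:250,270:430],None,fx=5,fy=5,interpolation=cv2.INTER_CUBIC))
E
```

```text
t 9.475 reader mm [173.8 -19.2 140.3] F [ 0.46  0.11 -0.36] w 0.00046046897474976204
[174.0, -20.5, 126.0] [ 0.0018 -0.0002  0.0191] [-0.0008  0.006   0.0001]
[174.0, -20.5, 116.0] [ 0.0019 -0.0002  0.0324] [-0.0008  0.006   0.0001]
```

View pics/b7.png

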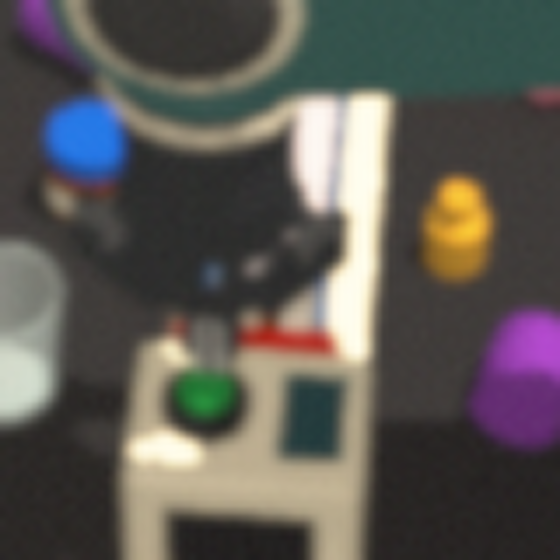

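View pics/a7.png

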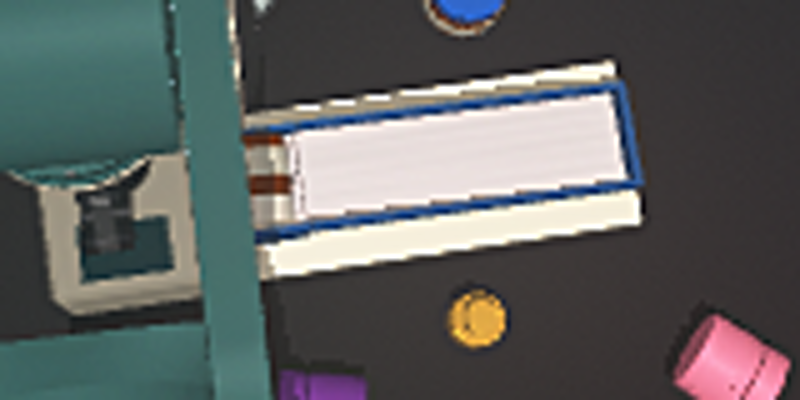

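arm_command:
  steps: "0.0018 0 0.008 0 0.006 0 0; 0.0018 0 0.016 0 0.006 0 0; 0.0018 0 0.022 0 0.006 0 0; 0.0018 0 0.027 0 0.006 0 0; 0.0018 0 0.031 0 0.006 0 0; 0.0018 0 0.033 0 0.006 0 0"

```text
clock: 10.32
eef_pos: [0.5421, 0.0868, 0.1172]
ee_rot: [[0.99, 0.144, 0.002], [0.144, -0.99, 0.001], [0.002, -0.001, -1.0]]
contact_force: [-3.2, -0.5, 3.6]
gripper_width: -0.0001
```

```bash
python3 go.py 174 -20.5 115
```

```text
t 10.325 reader mm [173.8 -21.1 117.2] F [-0.01  3.19  3.57] w -0.00010112843517789526
[174.0, -20.5, 115.0] [-0.0008 -0.0002  0.0029] [-0.0007 -0.0028 -0.0002]
```

arm_command:
  steps: "0 0 0.002 0 0 0 0; 0 0 0.0035 0 0 0 0; 0 0 0.0045 0 0 0 0; 0 0 0.0045 0 0 0 0"

```text
clock: 10.82
eef_pos: [0.5423, 0.0869, 0.1157]
ee_rot: [[0.99, 0.144, 0.003], [0.144, -0.99, 0.001], [0.003, -0.0, -1.0]]
contact_force: [-10.2, -1.6, 21.5]
gripper_width: -0.0
```

```bash
python3 go.py 174 -20.5 115
python3 - <<'E'
from bench import *
import cv2
b=grab_frame('side')['pixels']
cv2.imwrite('pics/b8.png',cv2.resize(b[160:240,290:370],None,fx=7,fy=7,interpolation=cv2.INTER_CUBIC))
E
```

```text
t 10.825 reader mm [173.8 -21.3 115.7] F [-0.14 10.31 21.45] w -2.3087234202476343e-05
[174.0, -20.5, 115.0] [-0.0011 -0.0003  0.001 ] [-0.0006 -0.0042 -0.0002]
```

View pics/b8.png

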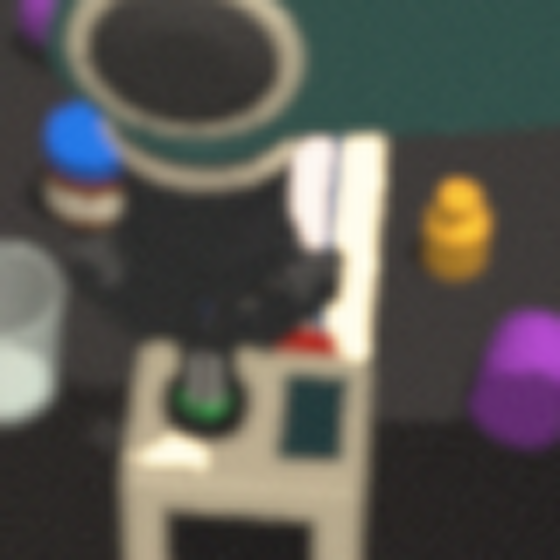

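The tip is at z = 115.7 mm and the force rose to 21 N, so the button is bottomed out. I'll retract straight up.

arm_command:
  steps: "0 0 -0.006 0 0 0 0; 0 0 -0.03 0 0 0 0; 0 0 -0.08 0 0 0 0; 0.02 0.06 -0.14 0 0 0 0; 0.08 0.1 -0.18 0 0 0 0; 0.14 0.1 -0.2 0 0 0 0; 0.2 0.1 -0.2 0 0 0 0; 0.2 0.1 -0.2 0 0 0 0"

```text
clock: 11.88
eef_pos: [0.7028, 0.0343, 0.265]
ee_rot: [[0.99, 0.144, 0.001], [0.144, -0.99, 0.001], [0.002, -0.001, -1.0]]
contact_force: [0.0, -0.8, -0.5]
gripper_width: 0.0001
```

```bash
python3 go.py
python3 - <<'E'
from bench import *
import cv2
b=grab_frame('side')['pixels']
cv2.imwrite('pics/b9.png',cv2.resize(b[160:240,290:370],None,fx=7,fy=7,interpolation=cv2.INTER_CUBIC))
b=grab_frame('top')['pixels']
cv2.imwrite('pics/a9.png',b)
E
```

```text
t 11.875 reader mm [  98.7 -172.6  265. ] F [-0.76  0.11 -0.5 ] w 8.137880500121531e-05
```

View pics/b9.png

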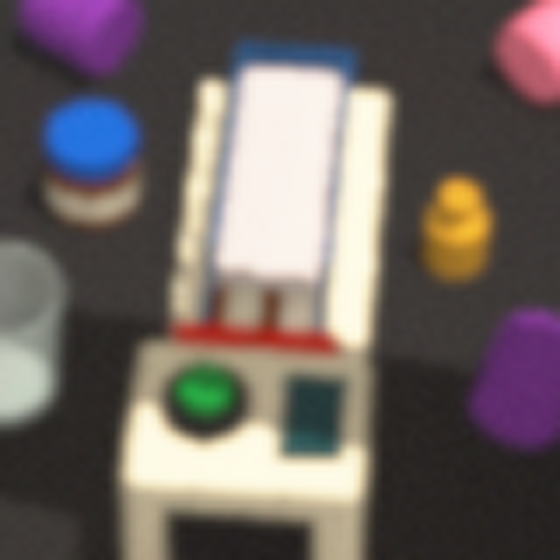

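View pics/a9.png

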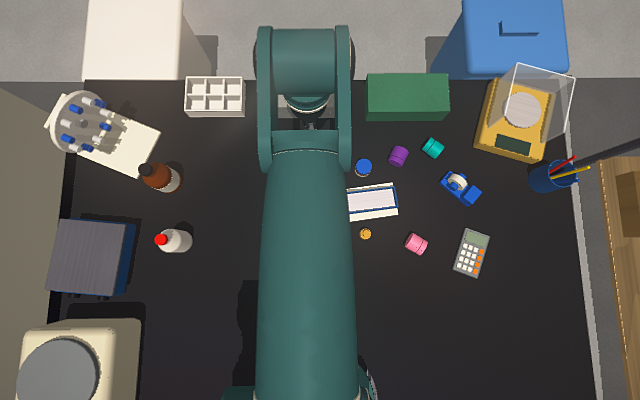

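The side view shows the jar seated behind the red stop, around (270, 305), and the button back up at (205, 385). The bystanders in view are where they were, and nothing touches the robot.

```bash
python3 -c "
from bench import job_done;print(job_done())"
```

```text
the job is handed in; nothing more can be done
None
```

I nudged the jar up the gutter with the closed fingertips, over the crest and into the pocket. I then pressed the green button until it bottomed out, backed the arm away and handed the job in at about 12 s of the 48 s allowed.

- **Jar:** the last side picture shows it square against the red stop. An earlier top view put its edge within a few mm of the predicted seated position; the last top view could not confirm it because the arm hid the reader.
- **Forces:** readings at the stops between pushes stayed around 1–2 N against the 18 N limit, but I did not sample during the moves.
- **Button:** the tip reached z = 115.7 mm (116 is fully down). The reading was 21 N upward, with about 10 N sideways from slight finger misalignment. In the last picture the button is back up.
- **Bystanders:** the ones I could see look unmoved. The beaker was hidden in the last top view, but the side picture showed it in place.
- **Disagreements:** in the reader fit, one crest-edge point was off by about 2.7 pixels, probably because the wall hides the floor edge there. The other points agreed within about 2 pixels, and the two cameras' button positions agreed within 2 mm.

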